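# Dry the rinsed paint pots on the peg rack

## Task

Get the rinsed pots drying: first slide the blue drip tray fully home into the slot under the drying rack, grip left outside, and only then turn every square pot on the desk upside down onto a peg of its own, down until its rim sits flat on the rack. There are three or four pots and any peg will do; let go of everything and leave the other things on the desk where they are.

Things in the scene. Friction and masses are not known exactly. Their poses are not given: they have to be found in the camera images.
- rack: fixed wooden drying rack, 100 mm deep (x), 340 mm wide (y). Origin on the desk under the middle of the row of pegs; z up, x points into the tray slot (away from its mouth), y along the row of pegs. A flat board, upper face 30 mm above the desk, 16 mm thick, carries four upright steel pegs. The tray slot runs under the board, open on the rack's -x side
- slot_mouth (a point): middle of the slot's mouth at the rack's front face (45 mm before the rack's origin), at desk level. The slot is 274 mm wide and 14 mm high; its floor is the desk itself. A flared guide about 20 mm long, 14 mm high, stands before the mouth at each side and steers the tray in
- slot_end (a point): middle of the slot's back stop, at desk level, 90 mm in from the mouth
- tray: loose blue drip tray: flat slab 150 mm (x) by 270 mm (y), 8 mm thick, about 0.3 kg, flat on the desk; slides easily. Origin at the centre of its underside; x points to the leading edge, which enters the slot first. A black upright finger grip stands near the opposite edge. Fully home, the leading edge touches the back stop and 60 mm of tray with the grip stays outside
- tray_grip (a point): on the tray's finger grip, on its middle line, 55 mm behind the tray's origin and 40 mm above its underside. The grip is an upright tab 40 mm long (tray x), 14 mm thick (tray y), its top 52 mm above the underside
- tray_nose (a point): middle of the tray's leading edge, at its underside, 75 mm ahead of its origin
- peg0 (a point): foot of peg 0 (counted from the rack's +y end; pegs stand 90 mm apart): point on the peg's axis at the upper face of the rack's board. The peg is 18 mm thick, tapered at its tip, and rises 65 mm above this point
- peg1 (a point): foot of peg 1 (counted from the rack's +y end; pegs stand 90 mm apart): point on the peg's axis at the upper face of the rack's board. The peg is 18 mm thick, tapered at its tip, and rises 65 mm above this point
- peg2 (a point): foot of peg 2 (counted from the rack's +y end; pegs stand 90 mm apart): point on the peg's axis at the upper face of the rack's board. The peg is 18 mm thick, tapered at its tip, and rises 65 mm above this point
- peg3 (a point): foot of peg 3 (counted from the rack's +y end; pegs stand 90 mm apart): point on the peg's axis at the upper face of the rack's board. The peg is 18 mm thick, tapered at its tip, and rises 65 mm above this point
- pot1: loose square yellow plastic pot, 50 x 50 mm outside, 90 mm long, walls and bottom 3 mm thick (inside 44 x 44 mm, 87 mm deep), about 80 g; starts lying on a flat side, mouth turned roughly towards the middle of the desk. Origin on its axis at mid-length; x points along the axis out of the mouth (mouth 45 mm ahead of the origin, closed bottom 45 mm behind). None if absent
- pot2: loose square green plastic pot, 50 x 50 mm outside, 90 mm long, walls and bottom 3 mm thick (inside 44 x 44 mm, 87 mm deep), about 80 g; starts lying on a flat side, mouth turned roughly towards the middle of the desk. Origin on its axis at mid-length; x points along the axis out of the mouth (mouth 45 mm ahead of the origin, closed bottom 45 mm behind). None if absent
- pot3: loose square orange plastic pot, 50 x 50 mm outside, 90 mm long, walls and bottom 3 mm thick (inside 44 x 44 mm, 87 mm deep), about 80 g; starts lying on a flat side, mouth turned roughly towards the middle of the desk. Origin on its axis at mid-length; x points along the axis out of the mouth (mouth 45 mm ahead of the origin, closed bottom 45 mm behind). None if absent
- pot4: loose square red plastic pot, 50 x 50 mm outside, 90 mm long, walls and bottom 3 mm thick (inside 44 x 44 mm, 87 mm deep), about 80 g; starts lying on a flat side, mouth turned roughly towards the middle of the desk. Origin on its axis at mid-length; x points along the axis out of the mouth (mouth 45 mm ahead of the origin, closed bottom 45 mm behind). None if absent
- dish: shallow round white ceramic dish, 110 mm across, 35 mm high; a bystander, to be left alone; origin at the underside
- block: small wooden block, 70 x 45 x 30 mm; a bystander, to be left alone; origin at the underside
- punch: metal hole punch, about 120 x 60 mm, 60 mm high; a bystander, to be left alone; origin at the underside
- square: green clear plastic set square lying flat, 5 mm thick, legs about 120 mm; a bystander, to be left alone; origin at the underside
- taperoll: roll of clear tape lying flat, 90 mm across, 24 mm high; a bystander, to be left alone; origin at the underside
Things that resemble listed ones, but are neither listed nor needed, are in the scene too. Of the things that look like the pot2, take the one that is farthest to the robot's right at the start.

How it is judged:
On the way, in this order (a step that is already met when the one before it is completed fails the run):
1. the drip tray is fully home in its slot while no pot is on the rack's pegs yet (x of tray_nose in the frame of rack between 0.039 and 0.052 m and z of tray_nose in the frame of rack below 0.008 m and y of tray_nose in the frame of rack between -0.01 and 0.01 m and angle between the x axis of tray and the x axis of rack, either way round below 0.06 rad and not (horizontal distance between pot1 and peg0 below 0.03 m or horizontal distance between pot1 and peg1 below 0.03 m or horizontal distance between pot1 and peg2 below 0.03 m or horizontal distance between pot1 and peg3 below 0.03 m) and not (horizontal distance between pot2 and peg0 below 0.03 m or horizontal distance between pot2 and peg1 below 0.03 m or horizontal distance between pot2 and peg2 below 0.03 m or horizontal distance between pot2 and peg3 below 0.03 m) and not (horizontal distance between pot3 and peg0 below 0.03 m or horizontal distance between pot3 and peg1 below 0.03 m or horizontal distance between pot3 and peg2 below 0.03 m or horizontal distance between pot3 and peg3 below 0.03 m) and not (horizontal distance between pot4 and peg0 below 0.03 m or horizontal distance between pot4 and peg1 below 0.03 m or horizontal distance between pot4 and peg2 below 0.03 m or horizontal distance between pot4 and peg3 below 0.03 m)), for 0.2 s.
2. every pot present sits mouth down on a peg (angle between each of pot1, pot2, pot3, pot4's own x axis and vertical above 3.02 rad and z of each of pot1, pot2, pot3, pot4 in the frame of rack below 0.081 m and (horizontal distance between pot1 and peg0 below 0.025 m or horizontal distance between pot1 and peg1 below 0.025 m or horizontal distance between pot1 and peg2 below 0.025 m or horizontal distance between pot1 and peg3 below 0.025 m) and (horizontal distance between pot2 and peg0 below 0.025 m or horizontal distance between pot2 and peg1 below 0.025 m or horizontal distance between pot2 and peg2 below 0.025 m or horizontal distance between pot2 and peg3 below 0.025 m) and (horizontal distance between pot3 and peg0 below 0.025 m or horizontal distance between pot3 and peg1 below 0.025 m or horizontal distance between pot3 and peg2 below 0.025 m or horizontal distance between pot3 and peg3 below 0.025 m) and (horizontal distance between pot4 and peg0 below 0.025 m or horizontal distance between pot4 and peg1 below 0.025 m or horizontal distance between pot4 and peg2 below 0.025 m or horizontal distance between pot4 and peg3 below 0.025 m)), for 0.2 s.
At the end, for the whole second after the job is handed in: The drip tray is in the slot with its leading edge within 6 mm of the back stop, flat and square to the rack; every pot present is mouth down (within about 7 degrees) over a peg, its axis within 25 mm of the peg's axis and its rim within 6 mm of the rack's board; all are at rest and released (all of step 2 and x of tray_nose in the frame of rack between 0.039 and 0.052 m and z of tray_nose in the frame of rack below 0.008 m and y of tray_nose in the frame of rack between -0.01 and 0.01 m and angle between the x axis of tray and the x axis of rack, either way round below 0.06 rad and linear speed of each of pot1, pot2, pot3, pot4, tray below 0.02 m/s); the robot touches nothing.
It fails at once if a bystander (dish, wooden block, hole punch, set square or tape roll) is pushed more than 30 mm from its place (distance of any of dish, block, punch, square, taperoll from where it was at the start of the episode above 0.03 m).
Of pot1, pot2, pot3, pot4 only 3 to 4 are there at a start; the rules pass over those that are not, and their reading is None.
At some moment in a run one of pot1, pot2, pot3, pot4 may be knocked a few centimetres aside while the robot is not near it.
It also fails if it takes over 208 s, if anything falls off the work surface, if the arm or the gripper's body presses on something with over 40 N, if the wrist force passes 120 N, or if a joint passes its speed limit or range.

## Robot

A 6-joint arm with a two-finger parallel gripper is mounted at the origin on the work surface. World frame = base frame: x ahead of the robot, y to its left, z up, the work surface at z = 0. Lengths are in m, angles in rad, forces in N, time in s.
With the tool pointing down it reaches from about 0.325 to 0.9 m from the base axis. Payload 6.1 kg.
Tool frame: the origin (TCP) lies midway between the tips of the shut fingers; the grasp point (between the pads) lies 19 mm behind it; z points along the fingers, y is the line along which they close (so a half turn about z gives the same grasp; the last joint's range is limited). The gripper opens to 85 mm and grips with 20 to 120 N. Pads are 22 mm wide; open, the fingers measure 114 mm over their backs; the gripper's body (76 mm by 85 mm) begins 54 mm behind the grasp point. The pads swing forward as they close: fully open they stand 13 mm farther back than shut.
Start: joints at [1.02, 0.22, 1.526, -0, 1.395, -0.126], TCP at [0.258, 0.569, 0.231] pointing down, gripper open.
Joint ranges: [-2.98, 2.98], [-0.91, 2.08], [0.09, 2.57], [-1.24, 4.39], [0.2, 2.65], [-2.68, 2.68]. Speed limits (rad/s): [2.57, 2.57, 3.01, 3.14, 3.14, 3.14].

## Interface

Orientations are given as [roll, pitch, yaw] about the fixed x, y, z axes, in that order (R = Rz(yaw) Ry(pitch) Rx(roll)).
In Python, from plant import movep, move_l, set_joints, gripper_to, hold, inverse_kinematics, observe, get_image, get_calibration, Unreachable, job_done gives the robot as it stands. Calls block until the motion is done:
- movep(position, orientation): joint-space move of the TCP to a pose.
- move_l(position, feed=0.15, rotation=None, max_force=None): straight line of the TCP; rotation=None keeps the orientation; feed is the mean speed in m/s. With max_force (N) it stops when the force on the tool has changed by that much, and returns True; else False.
- set_joints(angles): joint-space move.
- gripper_to(opening, f_grip=None): finger opening in m; f_grip is the grip in N (None keeps the last); returns when the fingers have stopped.
- hold(seconds).
- inverse_kinematics(position, orientation): joint angles nearest the present ones, or None.
- observe(): the state.
- get_image(name): name is "side" or "top"; returns (picture, depth): 400x640x3 uint8, red, green, blue; 400x640 float32, m along the optical axis (not along the pixel's ray), 0 where there is no reading.
- get_calibration(name): a dict with "intrinsics" (3x3 intrinsics, pixels), "world_from_camera" (4x4, takes a point from camera to world coordinates). Camera axes: x right, y down, z forward; pixel columns grow to the right and rows downward; lengths in m; the calibration is good to about 2 mm. A picture is of the moment at which its call begins. get_calibration takes no time and is no camera call.
A pose or a line that the arm cannot do raises Unreachable and nothing moves.
- job_done(): hands the job in; it is judged then, once.
The state is a dict: "time_s": time; "q": joint angles; "joint_velocities": joint speeds; "joint_torque": joint torques, N m; "eef_pos": TCP position; "tcp_rot": TCP orientation; "ft_force": force on the tool from outside, world axes, zero at the start; "torque": the same for the moment, N m; "opening": finger opening in m; "grasp_force": force on a finger pad.
Only numpy, scipy, OpenCV 4.12 (cv2) and the standard library are available. Lean on these libraries where they do the work, as an engineer would, in place of code of your own. Each camera call takes 0.05 s, during which the arm holds its last target. There are 200 camera calls.

## Working session

There is one attempt and no reset: what is moved stays moved. The work goes in short steps, each a Python script; the robot and the scene stay as the last script left them, time stands still between calls to the robot, and variables do not carry over. Pictures are saved under pics/ and viewed, at most 14 in all, crops included, and the job is handed in when it is done.

```bash
mkdir -p pics; ls; python3 - <<'E'
from plant import *
import cv2,numpy as np
for n in ("side","top"):
    p,d=get_image(n); c=get_calibration(n)
    cv2.imwrite(f"pics/{n}0.png",p[:,:,::-1]); np.savez(f"{n}0.npz",p=p,d=d)
    print(n,np.round(c["intrinsics"],1).tolist(),np.round(c["world_from_camera"],3).tolist())
print(observe())
E
```

```text
pics
side [[494.1, 0.0, 320.3], [0.0, 494.1, 198.5], [0.0, 0.0, 1.0]] [[0.992, -0.066, 0.104, 0.355], [-0.123, -0.628, 0.769, -1.136], [0.014, -0.776, -0.631, 0.997], [0.0, 0.0, 0.0, 1.0]]
top [[470.6, 0.0, 319.4], [0.0, 470.6, 191.7], [0.0, 0.0, 1.0]] [[0.028, -0.998, 0.054, 0.439], [-1.0, -0.027, 0.014, 0.001], [-0.013, -0.054, -0.998, 1.472], [0.0, 0.0, 0.0, 1.0]]
{'time_s': 0.1, 'q': array([ 1.01988235e+00,  2.21121270e-01,  1.52749866e+00, -3.71202743e-05,
        1.39471043e+00, -1.26110658e-01]), 'joint_velocities': array([-4.69900033e-04, -3.49152047e-03, -8.94130670e-05,  7.64107960e-04,
       -5.75928126e-04, -9.25956463e-04]), 'joint_torque': array([ 2.43864008e-03, -4.98240387e+01, -3.90548193e+01, -2.31076052e-05,
        5.65283626e-03, -5.31857336e-05]), 'eef_pos': array([0.25732048, 0.56897045, 0.23032371]), 'tcp_rot': array([-3.13986416e+00, -1.82317186e-04,  2.71679571e+00]), 'ft_force': array([ 0.10220456,  0.26289191, -0.47447559]), 'torque': array([-0.01493975,  0.01216824, -0.01896125]), 'grasp_force': 0.0, 'opening': 0.08536144632866177}
```

View pics/top0.png

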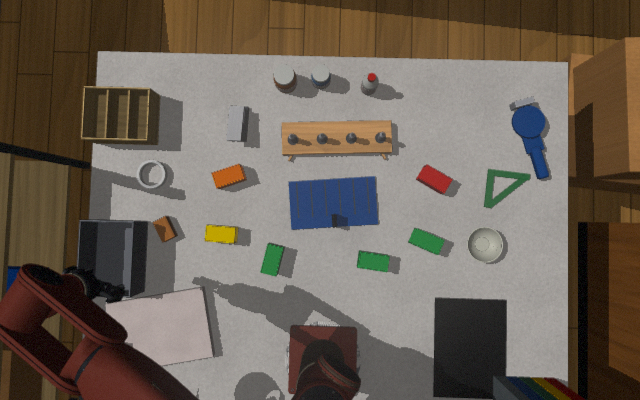

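View pics/side0.png

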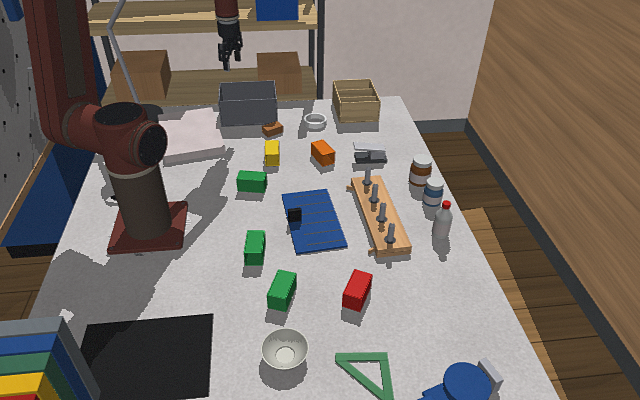

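Top view: the rack is at (337,138), with pegs at (293..380,138) and its mouth facing down, towards the robot. The tray is at (333,203) with its grip at (340,220). Yellow pot at (221,234), orange at (228,176), red at (434,179). Three look green: (272,260), (373,261) and (427,241). Image right is the robot's right (-y), so pot2 should be the one at (427,241). I'll measure positions and enlarge that one.

```bash
cat > vis.py <<'E'
from plant import *
import cv2,numpy as np
from scipy.ndimage import median_filter
HUE={'yellow':(22,35),'green':(50,80),'orange':(8,16),'red':(0,5),'blue':(105,125)}
def grab(n):
    p,d=get_image(n); c=get_calibration(n); K=c["intrinsics"];T=c["world_from_camera"]
    v,u=np.mgrid[:400,:640]; r=np.stack([(u-K[0,2])/K[0,0],(v-K[1,2])/K[1,1],np.ones_like(u,float)],-1)@T[:3,:3].T
    return p,d,T[:3,3]+r*d[...,None],T[:3,3],r
def plane(r,o,z): return o+r*((z-o[2])/r[...,2])[...,None]
def mask(p,col):
    h=cv2.cvtColor(p,cv2.COLOR_RGB2HSV); a,b=HUE[col]
    return (h[...,0]>=a)&(h[...,0]<=b)&(h[...,1]>120)&(h[...,2]>40)
def pots(view,col,zt=.05):
    """pots lying: list of (px, xy centre, long-axis angle, sides, median height) from top-face pixels"""
    p,d,W,o,r=view; m=mask(p,col)&(W[...,2]>zt-.012)&(W[...,2]<zt+.02)
    n,lab,st,ce=cv2.connectedComponentsWithStats(m.astype(np.uint8)); P=plane(r,o,zt); out=[]
    for i in range(1,n):
        if st[i,4]<150: continue
        q=P[lab==i][:,:2].astype(np.float32)*1000
        (c,(w,h),a)=cv2.minAreaRect(q); a=np.radians(a)
        if h>w: w,h,a=h,w,a+np.pi/2
        out.append((ce[i].round(),np.array(c)/1000,a,(w,h),np.median(W[...,2][lab==i])))
    return out
E
python3 - <<'E'
from vis import *
np.set_printoptions(precision=3,suppress=True)
V=grab("top"); p,d,W,o,r=V
for c in ('yellow','green','orange','red'):
    for b in pots(V,c): print(c,b[0],b[1],'ang',round(b[2],3),np.round(b[3],1),round(float(b[4]),4))
# tray
m=mask(p,'blue'); m[:,:270]=0; m[:,400:]=0; m[:160]=0
q=plane(r,o,.008)[m][:,:2].astype(np.float32)
print('tray',cv2.minAreaRect(q*1000),np.median(W[m][:,2]))
# grip top / peg tips / board
box=np.zeros_like(m); box[195:235,320:360]=1
g=box&(W[...,2]>.04)&(W[...,2]<.06); print('grip',g.sum(),plane(r,o,.052)[g].mean(0),cv2.minAreaRect(plane(r,o,.052)[g][:,:2].astype(np.float32)*1000))
box[:]=0; box[115:162,270:405]=1
b=box&(W[...,2]>.024)&(W[...,2]<.036); print('board',cv2.minAreaRect(plane(r,o,.03)[b][:,:2].astype(np.float32)*1000))
t=box&(W[...,2]>.083)&(W[...,2]<.11)
n,lab,st,ce=cv2.connectedComponentsWithStats(t.astype(np.uint8))
for i in range(1,n): print('peg',ce[i],st[i,4],plane(r,o,.09)[lab==i].mean(0),W[lab==i][:,2].max())
k=cv2.resize(p[220:280,345:455],None,fx=5,fy=5,interpolation=2); 
S=get_image("side")[0]; s=cv2.resize(S[215:320,230:390],(550,360),interpolation=2)
cv2.imwrite("pics/crop1.png",np.vstack([k[:240],s])[:,:,::-1])
E
```

```text
yellow [220. 234.] [0.38  0.319] ang 1.523 [89.9 49.6] 0.0494
green [427. 241.] [ 0.376 -0.306] ang 1.186 [90.7 48.5] 0.0498
green [272. 259.] [0.308 0.159] ang 2.927 [88.4 48.9] 0.0496
green [373. 261.] [ 0.311 -0.146] ang 1.458 [89.4 49.3] 0.0498
orange [228. 176.] [0.557 0.301] ang 1.932 [89.2 50.4] 0.0496
red [435. 179.] [ 0.565 -0.327] ang 1.052 [89.6 51.1] 0.0504
tray ((484.88525390625, -20.37103271484375), (146.41561889648438, 267.8642578125), 5.1931328773498535) 0.00805474825836383
grip 61 [ 0.432 -0.025  0.052] ((431.1332702636719, -25.147592544555664), (36.07992172241211, 12.048150062561035), 1.5277100801467896)
board ((687.8685302734375, -26.518402099609375), (100.725830078125, 338.05712890625), 2.5217137336730957)
peg [321.556 135.556] 27 [0.68  0.019 0.09 ] 0.10134201241908802
peg [351.667 134.857] 21 [ 0.684 -0.07   0.09 ] 0.10256549787363034
peg [382.375 134.333] 24 [ 0.688 -0.161  0.09 ] 0.09923776437448617
peg [291.5  136.25] 20 [0.675 0.108 0.09 ] 0.09427980881723497
```

View pics/crop1.png

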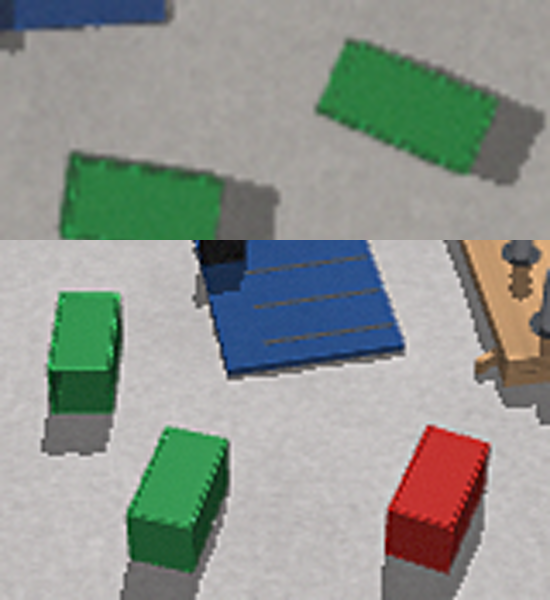

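The crop confirms it: pot2 is the right-hand green pot at (427,241), with the decoy to its left at (373,261). The -y pots show a closed bottom facing outward, so their mouths face the middle. The measured sizes also agree with the given ones (89.9x49.6 pots, 146x268 tray, 101x338 board, tray grip where it should be). Next I move the tray.

```bash
cat > rack.py <<'E'
from vis import *
from scipy.spatial.transform import Rotation as R
RY=0.045; RO=np.array([.683,-.0263])
def rk(x,y,z=0.): c,s=np.cos(RY),np.sin(RY); return np.array([RO[0]+c*x-s*y,RO[1]+s*x+c*y,z])
PEG=[rk(0,y,.03) for y in (.135,.045,-.045,-.135)]
def down(yaw,pos):
    best=None
    for y in (yaw,yaw+np.pi,yaw-np.pi):
        q=inverse_kinematics(pos,[np.pi,0,y])
        if q is not None and (best is None or abs(q[5])<best[0]): best=(abs(q[5]),y)
    return [np.pi,0,(best[1]+np.pi)%(2*np.pi)-np.pi]
E
python3 - <<'E'
from rack import *
np.set_printoptions(precision=3,suppress=True)
g=np.array([.431,-.0252])
o=down(.0906,[*g,.2]); print(o)
movep([*g,.2],o); gripper_to(.06)
move_l([*g,.024],.12,max_force=15); gripper_to(0,40); print(observe()['opening'],observe()['grasp_force'])
o2=[np.pi,0,o[2]-.0906+RY]
pre=rk(-.085-.065,0,.025)
move_l(pre,.08,rotation=o2)
f=move_l(rk(-.085-.004,0,.025),.06,max_force=20); print('ins',f,observe()['eef_pos'],rk(-.085,0))
f2=move_l(rk(-.085+.006,0,.025),.02,max_force=12); print('end',f2,observe()['eef_pos'],observe()['ft_force'])
gripper_to(.06); print(observe()['time_s'])
e=observe()['eef_pos']; move_l([e[0],e[1],.25],.2)
movep([.40,.0,.35],[np.pi,0,o2[2]])
p=get_image("side")[0]; cv2.imwrite("pics/side1.png",p[:,:,::-1])
V=grab("top"); cv2.imwrite("pics/top1.png",V[0][:,:,::-1])
E
```

```text
[3.141592653589793, 0, 0.09059999999999979]
0.013629704399266212 40.16081392765045
ins False [ 0.595 -0.03   0.025] [ 0.598 -0.03   0.   ]
end True [ 0.598 -0.03   0.024] [-1.586 -1.413  4.49 ]
8.375
```

View pics/side1.png

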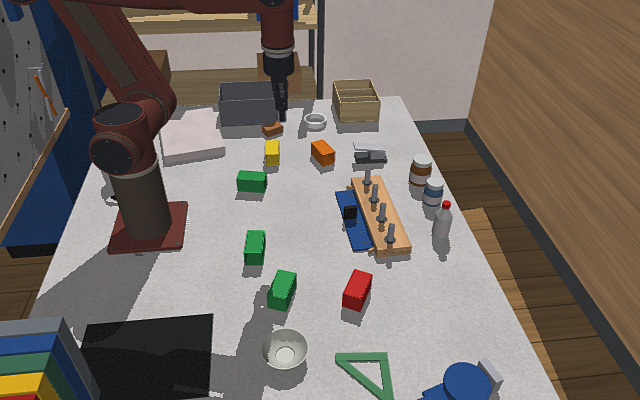

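```bash
cat >> rack.py <<'E'
Z=np.array([0,0,1.])
def Rf(psi,t,s):
    z=np.array([np.cos(psi)*np.cos(t),np.sin(psi)*np.cos(t),-np.sin(t)]); y=s*np.array([-np.sin(psi),np.cos(psi),0]); return np.c_[np.cross(y,z),y,z]
def Rp(ang,psi,t,s):   # pick orientation: mouth dir m=ang; final forward h -> -Z, -Z -> m
    h=np.array([np.cos(psi),np.sin(psi),0]); m=np.array([np.cos(ang),np.sin(ang),0])
    M=np.c_[-Z,m,np.cross(m,Z)]@np.c_[h,-Z,np.cross(Z,h)].T
    return M@Rf(psi,t,s)
rpy=lambda M: R.from_matrix(M).as_euler('xyz')
A=.018; L=.016        # grasp offset towards the bottom; TCP beyond grasp point
def pick_pose(c,ang,psi,t,s,up=0):
    M=Rp(ang,psi,t,s); m=np.array([np.cos(ang),np.sin(ang),0]); g=np.array([*c,.027])-A*m
    return g+L*M[:,2]+up*Z, rpy(M)
def place_pose(peg,psi,t,s,up=0):
    M=Rf(psi,t,s); return peg+(.045+A+.002+up)*Z+L*M[:,2], rpy(M)
E
python3 - <<'E'
from rack import *
np.set_printoptions(precision=2,suppress=True,linewidth=150)
V=grab("top"); p,d,W,o,r=V
m=mask(p,'blue'); m[:,:270]=0; m[:,400:]=0; m[:160]=0
print('tray out',[np.round(x,1) for x in cv2.minAreaRect(plane(r,o,.008)[m][:,:2].astype(np.float32)*1000)], rk(-.075,0))
P={'orange':(0,-1),'yellow':(1,-1),'green':(2,1),'red':(3,1)}
for c,(k,sg) in P.items():
    b=min(pots(V,c),key=lambda b:b[1][1]); a=b[2]
    if np.sign(np.sin(a))!=sg: a+=np.pi
    print(c,b[1],round(a,2))
    for t in (.0,.35,.6,.9):
      for s in (1,-1):
        psi=np.arctan2(PEG[k][1],PEG[k][0])
        qs=[inverse_kinematics(*pick_pose(b[1],a,psi,t,s,u)) for u in (0,.15)]+[inverse_kinematics(*place_pose(PEG[k],psi,t,s,u)) for u in (0,.13)]
        print(t,s,*[q if q is not None else '--' for q in qs])
E
```

```text
tray out [array([598. , -32.3]), array([ 40.8, 265.4]), np.float64(1.5)] [ 0.61 -0.03  0.  ]
orange [0.56 0.3 ] 5.06
0.0 1 -- -- [-0.06  0.66  2.19  2.92  1.29  1.63] [-0.06  0.25  2.31  2.88  1.    1.71]
0.0 -1 [ 0.4   0.48  1.64 -0.    1.02  0.05] [ 0.4   0.3   1.57 -0.    1.28  0.05] [-0.06  0.66  2.19  2.92  1.29 -1.51] [-0.06  0.25  2.31  2.88  1.   -1.43]
0.35 1 -- -- [-0.05  0.34  2.25  2.84  0.69  1.74] [-0.05 -0.03  2.29  2.6   0.38  2.01]
0.35 -1 [ 0.57  0.56  1.56 -0.38  1.12  0.4 ] [ 0.57  0.38  1.5  -0.35  1.35  0.31] [-0.05  0.34  2.25  2.84  0.69 -1.4 ] [-0.05 -0.03  2.29  2.6   0.38 -1.14]
0.6 1 [ 0.67  0.67  1.48 -0.6   1.26 -2.56] -- [-0.03  0.21  2.19  2.53  0.27  2.06] --
0.6 -1 [ 0.67  0.67  1.48 -0.6   1.26  0.59] [ 0.67  0.48  1.45 -0.57  1.45  0.46] [-0.03  0.21  2.19  2.53  0.27 -1.08] --
0.9 1 [ 0.76  0.83  1.37 -0.81  1.46 -2.41] [ 0.76  0.62  1.37 -0.8   1.6  -2.56] [-0.    0.19  2.03  0.37  0.28 -2.06] [-0.   -0.02  1.97  0.2   0.54 -1.87]
0.9 -1 [ 0.76  0.83  1.37 -0.81  1.46  0.73] [ 0.76  0.62  1.37 -0.8   1.6   0.58] [-0.    0.19  2.03  0.37  0.28  1.
[... 3041 characters left out ...]
16]
0.6 1 [-0.93  0.66  1.5   0.57  1.3  -0.66] [-0.93  0.46  1.46  0.54  1.5  -0.54] [-0.41  0.25  2.14  2.53  0.26  2.07] --
0.6 -1 [-0.93  0.66  1.5   0.57  1.3   2.48] [-0.93  0.46  1.46  0.54  1.5   2.61] [-0.41  0.25  2.14  2.53  0.26 -1.07] --
0.9 1 [-1.02  0.81  1.41  0.76  1.5  -0.79] [-1.02  0.59  1.42  0.76  1.65 -0.65] [-0.38  0.23  1.98  0.35  0.29 -2.03] [-0.38  0.03  1.91  0.19  0.54 -1.85]
0.9 -1 [-1.02  0.81  1.41  0.76  1.5   2.35] [-1.02  0.59  1.42  0.76  1.65  2.49] [-0.38  0.23  1.98  0.35  0.29  1.12] [-0.38  0.03  1.91  0.19  0.54  1.29]<stdin>:14: UserWarning: Gimbal lock detected. Setting third angle to zero since it is not possible to uniquely determine all angles.
```

Tray's outer edge is at x=0.578, exactly where it should be when home. Now I check transit heights.

```bash
sed -i 's/^A=.018/A=.023/' rack.py; python3 - <<'E'
from rack import *
np.set_printoptions(precision=2,suppress=True,linewidth=150)
for k,s in ((0,-1),(1,-1),(2,1),(3,1)):
  psi=np.arctan2(PEG[k][1],PEG[k][0])
  for t in (.1,.2,.3):
    print(k,t,*[(u,q[1:]) if (q:=inverse_kinematics(*place_pose(PEG[k],psi,t,s,u))) is not None else (u,'--') for u in (0,.08,.16,.22)])
print([ (q if q is not None else '--') for x in (.45,.5,.55) for q in [inverse_kinematics([x,0,.3],rpy(Rf(0,.2,s)))]])
E
```

```text
0 0.1 (0, array([ 0.55,  2.23,  2.9 ,  1.12, -1.49])) (0.08, array([ 0.29,  2.3 ,  2.87,  0.93, -1.43])) (0.16, array([ 0.04,  2.33,  2.82,  0.73, -1.35])) (0.22, array([-0.12,  2.33,  2.74,  0.57, -1.25]))
0 0.2 (0, array([ 0.45,  2.25,  2.88,  0.94, -1.46])) (0.08, array([ 0.2 ,  2.3 ,  2.84,  0.75, -1.39])) (0.16, array([-0.03,  2.32,  2.74,  0.55, -1.26])) (0.22, array([-0.18,  2.3 ,  2.59,  0.41, -1.1 ]))
0 0.3 (0, array([ 0.37,  2.26,  2.85,  0.77, -1.42])) (0.08, array([ 0.12,  2.3 ,  2.77,  0.57, -1.32])) (0.16, array([-0.09,  2.29,  2.59,  0.38, -1.11])) (0.22, array([-0.22,  2.27,  2.28,  0.26, -0.79]))
1 0.1 (0, array([ 0.55,  2.24,  2.9 ,  1.12, -1.49])) (0.08, array([ 0.28,  2.31,  2.87,  0.94, -1.43])) (0.16, array([ 0.03,  2.34,  2.81,  0.73, -1.34])) (0.22, array([-0.13,  2.34,  2.73,  0.57, -1.24]))
1 0.2 (0, array([ 0.45,  2.26,  2.88,  0.95, -1.46])) (0.08, array([ 0.19,  2.31,  2.83,  0.76, -1.39])) (0.16, array([-0.04,  2.33,  2.73,  0.55, -1.26])) (0.22, array([-0.19,  2.31,  2.58,  0.4 , -1.09]))
1 0.3 (0, array([ 0.36,  2.27,  2.85,  0.77, -1.42])) (0.08, arra
[... 627 characters left out ...]
0.16, array([-0.08,  2.29,  2.59,  0.38,  2.03])) (0.22, array([-0.21,  2.26,  2.29,  0.26,  2.34]))
3 0.1 (0, array([0.57, 2.18, 2.91, 1.09, 1.66])) (0.08, array([0.33, 2.25, 2.89, 0.91, 1.71])) (0.16, array([0.09, 2.28, 2.83, 0.72, 1.78])) (0.22, array([-0.06,  2.27,  2.76,  0.57,  1.87]))
3 0.2 (0, array([0.48, 2.2 , 2.89, 0.92, 1.68])) (0.08, array([0.24, 2.25, 2.85, 0.74, 1.75])) (0.16, array([0.02, 2.26, 2.76, 0.55, 1.86])) (0.22, array([-0.11,  2.25,  2.63,  0.41,  2.01]))
3 0.3 (0, array([0.4 , 2.2 , 2.86, 0.74, 1.72])) (0.08, array([0.17, 2.24, 2.79, 0.56, 1.82])) (0.16, array([-0.03,  2.24,  2.62,  0.38,  2.01])) (0.22, array([-0.15,  2.21,  2.34,  0.26,  2.3 ]))
['--', '--', '--']
```

```bash
cat > job.py <<'E'
from rack import *
T_=.1
P={'orange':(0,-1,-1),'yellow':(1,-1,-1),'green':(2,1,1),'red':(3,1,1)}
def locate(c):
    sg=P[c][1]; V=grab("top"); B=pots(V,c)
    b=min(B,key=lambda b:b[1][1]); a=b[2]
    if np.sign(np.sin(a))!=sg: a+=np.pi
    print(c,b[0],np.round(b[1],4),round(a,3),np.round(b[3],1),round(float(b[4]),3))
    assert abs(b[3][0]-90)<5 and abs(b[3][1]-50)<5
    return b[1],a
def pick(c,xy,a):
    k,_,s=P[c]; psi=np.arctan2(PEG[k][1],PEG[k][0])
    gripper_to(.085); movep(*pick_pose(xy,a,psi,T_,s,.2))
    hit=move_l(pick_pose(xy,a,psi,T_,s)[0],.15,max_force=20)
    gripper_to(.03,35); o=observe(); print('picked',hit,o['opening'].round(4),round(o['grasp_force'],1))
    move_l(pick_pose(xy,a,psi,T_,s,.25)[0],.2); print(observe()['opening'].round(4))
def place(c):
    k,_,s=P[c]; psi=np.arctan2(PEG[k][1],PEG[k][0])
    pp=lambda u: place_pose(PEG[k],psi,T_,s,u)
    movep(*pp(.22)); move_l(pp(.07)[0],.12); 
    hit=move_l(pp(-.005)[0],.05,max_force=10); o=observe()
    print('placed',hit,o['eef_pos'].round(4),pp(0)[0].round(4),o['ft_force'].round(1))
def release(c):
    k,_,s=P[c]; psi=np.arctan2(PEG[k][1],PEG[k][0]); gripper_to(.07)
    e=observe()['eef_pos']; move_l(e+.03*Z,.06); move_l(e+.16*Z,.15); print('t',observe()['time_s'])
def shot(n,name):
    p=get_image(n)[0]; cv2.imwrite(f"pics/{name}.png",p[:,:,::-1])
E
python3 - <<'E'
from job import *
xy,a=locate('green'); pick('green',xy,a); place('green'); shot('side','g_before')
release('green'); shot('side','g_after'); shot('top','g_top')
E
```

```text
green [427. 241.] [ 0.3764 -0.3055] 1.208 [91.3 47.7] 0.05Traceback (most recent call last):
  File "<stdin>", line 2, in <module>
  File "job.py", line 15, in pick
    gripper_to(.03,35); o=observe(); print('picked',hit,o['opening'].round(4),round(o['grasp_force'],1))
                                                        ^^^^^^^^^^^^^^^^^^
AttributeError: 'float' object has no attribute 'round'
```

```bash
sed -i "s/o\['opening'\].round(4)/round(o['opening'],4)/; s/observe()\['opening'\].round(4)/round(observe()['opening'],4)/" job.py; python3 - <<'E'
from job import *
o=observe(); print(o['opening'],o['grasp_force'],o['eef_pos'])
move_l(o['eef_pos']+.25*Z,.2); print(observe()['opening'])
place('green'); shot('side','g_before')
release('green'); shot('side','g_after'); shot('top','g_top')
E
```

```text
0.04969787344674293 36.91986322402954 [ 0.3691578  -0.3260513   0.01176467]
0.04951129329481716
placed True [ 0.7013 -0.0731  0.0968] [ 0.7009 -0.0729  0.0984] [-1.   0.1  3.1]
t 23.1833
```

View pics/g_after.png

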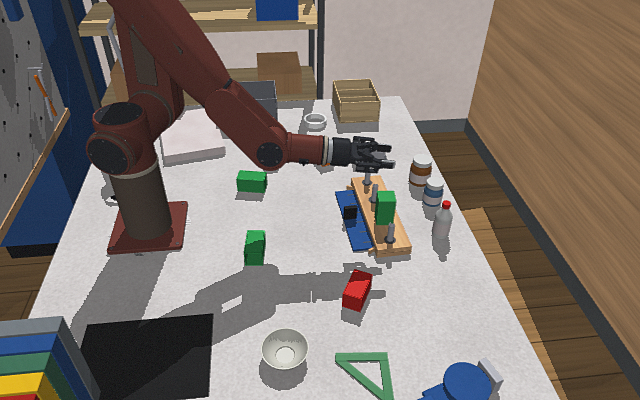

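The green pot sits mouth down on peg 2 at (386,208), with the other pots undisturbed. Next the red, then the yellow and orange, locating each one afresh before picking.

```bash
python3 - <<'E'
from job import *
for c in ('red','yellow','orange'):
    xy,a=locate(c); pick(c,xy,a)
    assert observe()['opening']>.045
    place(c); release(c)
movep([.4,0,.4],[np.pi,0,0]); shot('side','all_side')
V=grab('top'); cv2.imwrite('pics/all_top.png',V[0][:,:,::-1])
for c in P:
    for b in pots(V,c,.12): print(c,b[0],np.round(b[1],3),np.round(b[3],0),round(float(b[4]),4))
print(np.round(PEG,3).tolist(),observe()['time_s'])
E
```

```text
red [435. 179.] [ 0.5648 -0.3271] 1.058 [89.7 50.9] 0.05
picked False 0.0492 37.2
0.0497
placed True [ 0.705  -0.1651  0.0975] [ 0.7046 -0.1648  0.0984] [ 0.3 -0.2  2.7]
t 36.2583
yellow [220. 234.] [0.3803 0.3188] 4.665 [89.9 49.6] 0.05
picked False 0.0495 36.9
0.0499
placed False [0.6975 0.0191 0.0951] [0.6969 0.0191 0.0984] [-2.7  0.8  5.1]
t 49.8167
orange [228. 176.] [0.5563 0.3009] 5.063 [89.3 50.3] 0.049
picked False 0.0493 37.7
0.0498
placed False [0.6928 0.1111 0.0939] [0.6926 0.1111 0.0984] [-0.6 -0.8  0.1]
t 63.4083
orange [291. 133.] [0.681 0.107] [52. 50.] 0.1198
yellow [322. 131.] [0.686 0.018] [50. 46.] 0.1199
green [352. 132.] [ 0.687 -0.07 ] [49. 47.] 0.1201
red [385. 131.] [ 0.693 -0.164] [52. 50.] 0.12
[[0.677, 0.109, 0.03], [0.681, 0.019, 0.03], [0.685, -0.071, 0.03], [0.689, -0.161, 0.03]] 65.9
```

View pics/all_side.png

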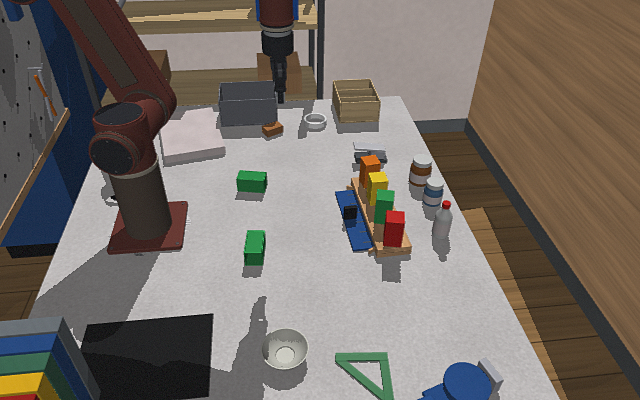

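All four pots are seated: their tops are at 0.120 m and each is within 5 mm of its peg. A last check that the tray is still home, then I hand in.

```bash
python3 - <<'E'
from job import *
V=grab('top'); p,d,W,o,r=V
m=mask(p,'blue'); m[:,:270]=0; m[:,400:]=0; m[:140]=0
q=plane(r,o,.008)[m][:,:2]; c,s=np.cos(RY),np.sin(RY)
l=(q-RO)@np.array([[c,-s],[s,c]])
ys=np.arange(-.12,.121,.03); e=[l[abs(l[:,1]-y)<.006][:,0].min() for y in ys]
print('front edge in rack x (home -0.105):',np.round(e,4),'slope',np.polyfit(ys,e,1)[0].round(3),'y range',l[:,1].min().round(4),l[:,1].max().round(4))
ok=abs(np.median(e)+.105)<.006
if ok: print(job_done())
E
```

```text
front edge in rack x (home -0.105): [-0.1016 -0.1041 -0.1037 -0.0717 -0.093  -0.102  -0.1015 -0.104  -0.1035] slope -0.018 y range -0.1354 0.1308
the job is handed in; nothing more can be done
None
```

The job is handed in: the tray measured home in its slot (outer edge about 1–3 mm from nominal, in line with the push stopping at the back stop), then all four pots were seated mouth down on their own pegs and released, with the gripper clear, about 66 s in; the judge's verdict was not shown.

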